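# Pack the stapler under the organiser's cantilever tray and lock it with the click-stop cap

### The arm

A 7-joint arm with a two-finger parallel gripper is mounted at the origin on the work surface. World frame = base frame: x ahead of the robot, y to its left, z up, the work surface at z = 0. Lengths are in m, angles in degrees, forces in N, time in s.
With the tool pointing down it reaches from about 0.4 to 0.85 m from the base axis. Payload 4.5 kg.
Tool frame: the origin (TCP) lies on the centre line of the jaws, within the pads' length; the fingertips stand 11 mm ahead of it and the grasp point (between the pads) lies 8 mm behind it; z points along the fingers, y is the line along which they close (so a half turn about z gives the same grasp; the last joint's range is limited). The gripper opens to 88 mm and grips with 3 to 60 N. Pads are 18 mm wide; open, the fingers measure 123 mm over their backs; the gripper's body (75 mm by 187 mm) begins 45 mm behind the grasp point.
Start: joints at [-70.256, 39.483, -11.15, 89.685, 9.013, 51.709, -12.324], TCP at [0.191, 0.595, 0.216] pointing down, gripper open.
Joint ranges: [-172.22, 172.22], [-26.19, 119.32], [-84.43, 86.54], [7.71, 146.69], [-57.33, 237.33], [2.42, 119.75], [-152.13, 152.13]. Speed limits (degrees/s): [147.25, 147.25, 180, 180, 180, 180, 180].

### API

Orientations are given as [roll, pitch, yaw] about the fixed x, y, z axes, in that order (R = Rz(yaw) Ry(pitch) Rx(roll)).
In Python, from rig import manip gives the robot as it stands.
- The arm moves only by the shell command python3 -m crank 'ROWS' [FORCE]. ROWS is JSON, a list of rows, each a list of 7 numbers: the shift along the tool's x, y, z as a fraction of full scale, then the turn, a rotation vector about the tool's x, y, z as a fraction of full scale, then the closure, from 0 (fully open) to 1 (shut). In form: [[x, y, z, rx, ry, rz, claw], ...]. A call has 1 to 5 rows; each row is the pose to reach, as a shift and turn from the pose commanded when the call began, along the tool's axes at that moment, turning the shorter way round; what a row does not reach only later rows make up. Full scale, the value 1, is 0.3 m for a shift and 2 pi rad for a turn. A row lasts 1/8 s, in which the tool goes at most 62.5 mm and 10.7 degrees, less where a joint would pass 70% of its speed; a pose out of reach is approached as far as the arm can. A call with a number of a shift or a turn outside -1 to 1 is refused whole. A call with a gripper value outside its range is refused whole. The fingers move at their own pace and stop on an object; FORCE is the grip in N (left out, the last holds). Time passes only in rows, so rows that repeat a pose let the fingers close. It gives the time, the measured TCP pose, the force, the opening and the grip force at its end, in the units of the state.
- manip.get_state(): the state, without advancing time (a new reading comes with each control period).
- manip.camera(name): name is "scene" or "top" or "wrist"; returns a dict with "frame" (420x560x3 uint8, red, green, blue), "fx", "fy", "cx", "cy" (pixels), "R" (3x3) and "t" (3): a world point X has camera coordinates R X + t. Camera axes: x right, y down, z forward; pixel columns grow to the right and rows downward; lengths in m; the calibration is good to about 2 mm. A picture is of the moment at which its call begins. There is no depth.
- manip.job_done(): hands the job in; it is judged then, once.
Trained networks look in a picture, given as the dict that the camera call returned (one of the last four; its "shot" number tells which), for a name from the list of things; names that differ only in an ending like _2 or _b are one class to them, and where a whole thing is asked for, a point or a joint stands for the part that bears it (a point fixed in the world has none). Each returns a list of dicts, best first, with "score" (0 to 1); they miss things now and then, are a little off and sometimes report something else, mostly with a low value. They report only what shows in the picture. A call takes as long as a camera call. They do not tell look-alikes from the thing itself.
- manip.silhouettes(picture, name): "mask" (420x560 bool, what is visible of it) and "extent" ([left, top, width, height] in pixels, round what is visible of it).
The state is a dict: "time_s": time; "q": joint angles; "joint_vel": joint speeds; "joint_torque": joint torques, N m; "eef_pos": TCP position; "tcp_rot": TCP orientation; "wrist_force": force on the tool from outside, world axes, zero at the start; "wrist_torque": the same for the moment, N m; "opening": finger opening in m; "grip_force": force on a finger pad.
Only numpy, scipy, OpenCV 4.12 (cv2) and the standard library are available. Lean on these libraries where they do the work, as an engineer would, in place of code of your own. Each camera call takes 0.05 s, during which the arm holds its last target. There are 200 camera calls.

### The job

Swing the wooden organiser's top tray up and over by its red cap until it rests open, stand the steel stapler on its base in the compartment underneath without dropping it in, and lower the tray shut again. Then lock the tray: turn the red cap clockwise (seen from above) until its ratchet gives, so that the white bar on the cap has clearly slipped ahead of the white tab on its collar (an eighth of a turn is right), stop before a quarter turn of slip and let go. Leave the other things on the table where they are.

Things in the scene. Friction and masses are not known exactly. Their poses are not given: they have to be found in the camera images.
- box: Open light wooden organiser box, fixed to the table: 180 mm along its own x, 140 mm along its own y, walls 60 mm tall, 6 mm thick, inner floor 6 mm up; origin at the centre of its underside. On it lies a shallow tray of the same outline, 62 to 84 mm high when shut, on two pairs of parallel steel links, so it always stays level. It swings up and over towards the box's own +y.
- tray_mid (a point): Centre of the tray's underside; 62 mm above the box's origin when shut. Swing angle t runs from 0 (shut) to 2.27 rad (open). Every point of tray, collar and cap then shifts, in the box's frame, by y = 100 - 110 cos(0.435 + t) mm, z = 110 sin(0.435 + t) - 46.5 mm: up 64 mm at mid swing, and 200 mm along +y at its old height when open.
- link_pivot (a point): Middle of the axis (the box's own x) of one link pair, 25.5 mm above and 35 mm along +y from the box's origin. Links 110 mm long. Past mid swing the tray sinks onto its open stop by itself, before mid swing it sinks shut; the hinge is damped (0.35 N m s/rad, soft-close). Tray with cap weighs about 0.45 kg.
- cap_mid (a point): Centre of the red ribbed cap, the tray's handle: round, upright, 44 mm diameter, 34 mm tall, on the tray's middle; point on its axis at mid height, 107 mm above the table and over the box's origin when shut. Tray walls and contents lie lower than its underside: fingers may come at any yaw. It does not tilt, sink or come off.
- cap_top (a point): Centre of the cap's top face. Clockwise (from above) the cap turns its collar against 0.06 N m until the collar meets a hard stop after 2 to 3 rad (differs each time, not visible). Turned on, the cap winds up a spring (1.2 N m/rad, 0.27 rad) and then its ratchet slips at a steady 0.32 N m while the collar stands still. Anticlockwise it takes the collar back.
- cap_mark (a point): Point at the outer end of the white bar on the cap's top face, 18 mm from the axis. At the start it is exactly over the collar's white tab; its angle clockwise ahead of the tab is the slip of the ratchet plus the spring's wind-up. On letting go the cap springs back by the wind-up (0.27 rad after slipping) and the slip remains.
- collar: Black collar disc under the cap, 54 mm diameter, 3.5 mm thick, origin on the cap's axis at its underside, 86 mm above the table when shut. Its own x axis points along its white tab, which sticks out to 37 mm from the axis; z up.
- collar_tab (a point): Outer end of the collar's white tab, 37 mm from the axis, level with the collar's middle; it turns with the collar and shows how far that has been screwed in.
- stapler: Steel stapler, loose, 98 mm along its own x, 28 mm wide along its own y, 40 mm tall, about 0.16 kg; origin at the centre of its base, z up. The top arm is 24 mm wide between heights 26 and 40 mm and is the place to grip.
- pen_cup: Bystander: white ceramic pen cup, 76 mm across, 95 mm tall, pens to 175 mm; origin at the centre of its underside.
- punch: Bystander: blue and black hole punch, 115 x 100 mm, 57 mm tall; origin at the centre of its underside.
- notes: Bystander: yellow block of sticky notes, 76 x 76 x 30 mm; origin at the centre of its underside.
- eraser: Bystander: white eraser, 55 x 22 x 14 mm; origin at the centre of its underside.
- mug: Bystander: blue mug, 82 mm across, 90 mm tall; origin at the centre of its underside.
Things that resemble listed ones, but are neither listed nor needed, are in the scene too. Leave any blue or purple look-alike of the box alone.

How it is judged:
By the outcome, as a careful person would: the job done as asked, in the order asked, and still so for the second after the job is handed in, with the robot touching nothing.
It also fails if it takes over 72 s, if anything falls off the work surface, if the arm or the gripper's body presses on something with over 40 N, if the wrist force passes 120 N, or if a joint passes its speed limit or range.

## Working session

There is one attempt and no reset: what is moved stays moved. The work goes in short steps, Python scripts to look and compute and a shell command to move; the robot and the scene stay as the last step left them, time stands still between calls to the robot, and variables do not carry over. Pictures are saved under pics/ and viewed, at most 10 in all, crops included, and the job is handed in when it is done.

```bash
ls; mkdir -p pics
cat > h.py <<'E'
import numpy as np,cv2
from rig import manip
from scipy.spatial.transform import Rotation as Ro
def proj(c,X):
    p=np.array(c["R"])@np.array(X,float)+np.array(c["t"]);return np.array([c["fx"]*p[0]/p[2]+c["cx"],c["fy"]*p[1]/p[2]+c["cy"]])
def ray(c,uv,z):
    R=np.array(c["R"]);o=-R.T@np.array(c["t"]);d=R.T@np.array([(uv[0]-c["cx"])/c["fx"],(uv[1]-c["cy"])/c["fy"],1]);return o+d*(z-o[2])/d[2]
def cam(n,save=None):
    c=manip.camera(n)
    if save: cv2.imwrite(save,c["frame"][:,:,::-1])
    return c
def rows(dest,rpy=None,yaw=None):
    """shift in tool axes /0.3, rotvec /2pi from measured pose"""
    s=manip.get_state();R=Ro.from_euler('xyz',s["tcp_rot"],degrees=True)
    d=R.inv().apply(np.array(dest)-s["eef_pos"])/0.3
    r=np.zeros(3) if rpy is None else (R.inv()*Ro.from_euler('xyz',rpy,degrees=True)).as_rotvec()/(2*np.pi)
    return np.round(np.r_[d,r],4).tolist()
E
python3 - <<'E'
from h import *
s=manip.get_state();print(s)
for n in("scene","top"):
    c=cam(n,f"pics/{n}0.png")
    for k in("box","cap_mid","collar","stapler","collar_tab"):
        for r in manip.silhouettes(c,k)[:3]:
            m=r["mask"];ys,xs=np.nonzero(m);print(n,k,round(r["score"],2),r["extent"],xs.mean().round(1),ys.mean().round(1))
E
```

```text
pics
{'time_s': 0.0, 'q': array([-70.25552928,  39.53430466, -11.14410623,  89.746804  ,
         9.01435266,  51.71110148, -12.32472778]), 'joint_vel': array([-0.0090816 ,  0.02867846, -0.01429519, -0.05630715,  0.05478549,
       -0.02669568, -0.00809878]), 'joint_torque': array([-8.28533830e-04, -5.27567160e+01, -1.26691125e+00, -1.53437126e+01,
       -5.25531534e-02,  6.44589352e-03,  1.68707616e-04]), 'eef_pos': array([0.19099359, 0.59436091, 0.21538859]), 'tcp_rot': array([-1.79890293e+02,  1.00054317e-02,  1.62197313e+02]), 'wrist_force': array([-0.15610709,  0.33880157,  0.1383803 ]), 'wrist_torque': array([-0.04685252,  0.05370201, -0.02658952]), 'grip_force': 0.0, 'opening': 0.08825771373895239}
scene box 0.92 [131.6, 171.6, 48.3, 48.9] 157.0 195.9
scene box 0.62 [186.7, 216.8, 53.2, 58.1] 211.3 245.7
scene box 0.56 [303.5, 170.9, 49.2, 51.9] 327.7 196.0
scene cap_mid 0.63 [200.7, 217.8, 16.6, 16.9] 210.1 226.2
scene cap_mid 0.53 [323.3, 170.0, 11.8, 18.0] 328.4 178.5
scene cap_mid 0.52 [144.6, 170.5, 18.1, 16.4] 154.7 178.4
scene collar 0.82 [199.3, 215.5, 23.1, 20.1] 209
[... 325 characters left out ...]
321.6, 175.0, 12.9, 15.1] 328.0 180.4
top box 0.81 [196.7, 257.2, 52.5, 60.2] 224.7 285.2
top box 0.72 [376.5, 261.6, 56.7, 56.5] 405.4 289.7
top box 0.54 [310.0, 177.8, 47.6, 57.5] 334.8 204.6
top cap_mid 0.73 [214.7, 280.0, 14.0, 13.0] 222.4 284.5
top cap_mid 0.62 [400.0, 281.9, 17.7, 15.1] 410.5 288.4
top cap_mid 0.58 [331.3, 196.4, 13.0, 11.2] 336.6 200.9
top collar 0.82 [213.0, 275.1, 19.6, 18.2] 223.0 284.5
top collar 0.77 [400.5, 276.9, 17.5, 19.8] 408.8 288.5
top collar 0.57 [329.2, 193.8, 14.7, 17.2] 335.8 202.1
top stapler 0.51 [199.4, 211.7, 15.1, 30.0] 206.5 227.3
top collar_tab 0.82 [401.5, 284.1, 18.8, 16.4] 408.9 289.3
top collar_tab 0.68 [327.1, 192.9, 19.6, 16.6] 335.8 201.9
```

Run:
```python
from h import *
a=cv2.imread("pics/scene0.png");b=cv2.imread("pics/top0.png")
cv2.imwrite("pics/both.png",cv2.resize(a[130:330,80:420],(800,470)))
cv2.imwrite("pics/top0b.png",cv2.resize(b[140:360,130:480],(800,503)))
```

```text
(no output)
```

View pics/both.png

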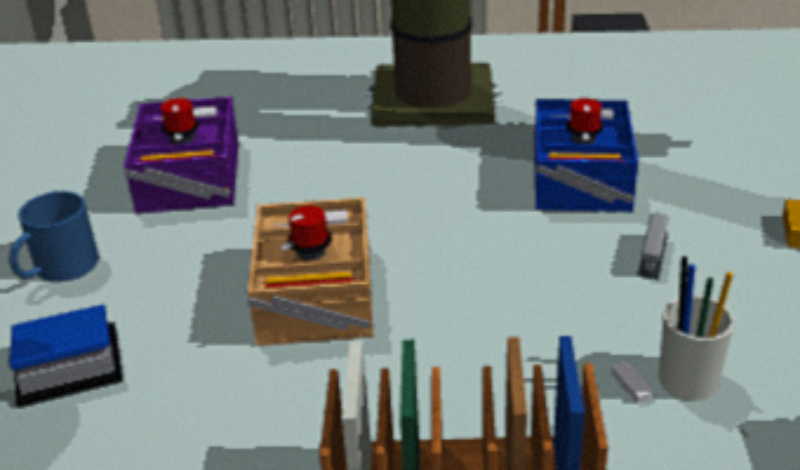

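View pics/top0b.png

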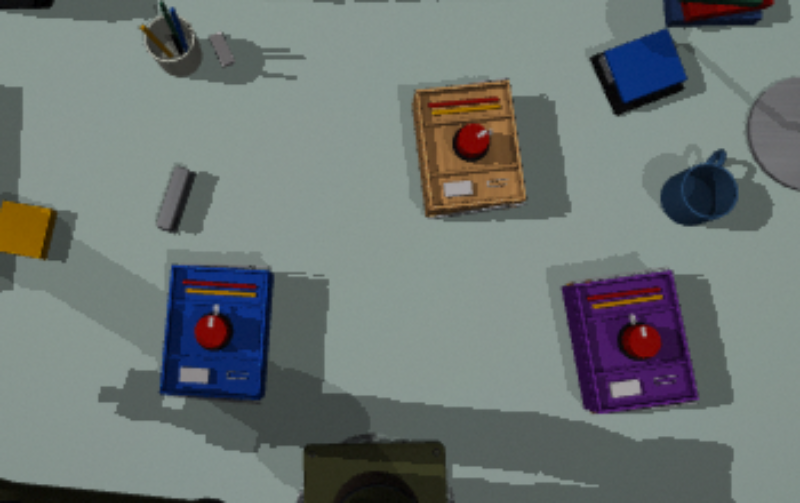

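The real (wooden) box is at top px ≈ (335,203). Its link slants show that its +y is about world +y. The stapler is at top px ≈ (206,227), and the cap's bar shows clearly. Next I'll compute positions.

Run:
```python
from h import *
T=cam("top");S=cam("scene")
def pick(c,n,uv):
    rs=manip.silhouettes(c,n);best=[r for r in rs if np.hypot(*(np.array([r["extent"][0]+r["extent"][2]/2,r["extent"][1]+r["extent"][3]/2])-uv))<20]
    return best[0] if best else None
for c,uvb,uvs,nm in((T,(335,203),(206,227),"top"),(S,(210,240),(357,234),"scene")):
    print(nm,"cam at",(-np.array(c["R"]).T@c["t"]).round(3))
    r=pick(c,"stapler",uvs)
    if r:
        pts=np.array([ray(c,(u,v),0.025)[:2] for v,u in zip(*np.nonzero(r["mask"]))])
        (cx,cy),(w,h),a=cv2.minAreaRect((pts*1000).astype(np.float32));print("stapler",cx,cy,w,h,a)
    for k,z,uv in(("cap_mid",.107,np.array(uvb)),):
        r=pick(c,k,uv)
        if r:
            ys,xs=np.nonzero(r["mask"]);print(k,ray(c,(xs.mean(),ys.mean()),z).round(4))
# tray top outline in top image
hsv=cv2.cvtColor(T["frame"],cv2.COLOR_RGB2HSV)
m=cv2.inRange(hsv,(5,60,60),(25,255,255));m[:, :300]=0;m[:,375:]=0;m[:160]=0;m[245:]=0
m=cv2.morphologyEx(m,cv2.MORPH_CLOSE,np.ones((5,5)))
p=np.array([ray(T,(u,v),.084)[:2]*1000 for v,u in zip(*np.nonzero(m))]).astype(np.float32)
print(cv2.minAreaRect(p))
rr=cv2.inRange(hsv,(0,150,80),(5,255,255))+cv2.inRange(hsv,(172,150,80),(180,255,255));rr[:190]=0;rr[222:]=0;rr[:,:318]=0;rr[:,352:]=0
ys,xs=np.nonzero(rr);print("redcap",xs.mean(),ys.mean(),ray(T,(xs.mean(),ys.mean()),.118))
```

```text
top cam at [0.263 0.03  1.376]
stapler 464.78131103515625 289.89581298828125 34.494384765625 99.6531982421875 72.50127410888672
cap_mid [ 0.5284 -0.152   0.107 ]
scene cam at [1.516 0.019 0.81 ]
stapler 476.1466979980469 290.3655090332031 28.447092056274414 145.17799377441406 72.88733673095703
cap_mid [ 0.5319 -0.1508  0.107 ]
((523.1642456054688, -147.73812866210938), (189.43795776367188, 148.09765625), 4.95064640045166)
redcap 336.5390625 200.3125 [ 0.52837988 -0.15065176  0.118     ]
```

```bash
python3 -c "
from h import *
print(rows([.36,.36,.26],[180,0,130]))"
```

```text
[-0.7757, -0.574, -0.1458, 0.0, -0.0, 0.0894]
```

```bash
python3 -m crank '[[-0.78,-0.57,-0.15,0,0,0.09,0],[-0.78,-0.57,-0.15,0,0,0.09,0],[-0.78,-0.57,-0.15,0,0,0.09,0],[-0.78,-0.57,-0.15,0,0,0.09,0],[-0.78,-0.57,-0.15,0,0,0.09,0]]' 30; python3 -c "
from h import *
print(rows([.50,.10,.26],[180,0,100]))"
```

```text
time_s: 1.52
eef_pos: [0.3635, 0.358, 0.2619]
tcp_rot: [180.0, 0.1, 129.6]
wrist_force: [0.1, 0.4, -0.3]
opening: 0.0879
grip_force: 0.0
[-0.9527, -0.1982, 0.0071, 0.0002, 0.0001, 0.0823]
```

```bash
python3 -m crank '[[-0.95,-0.2,0,0,0,0.082,0],[-0.95,-0.2,0,0,0,0.082,0],[-0.95,-0.2,0,0,0,0.082,0],[-0.95,-0.2,0,0,0,0.082,0],[-0.95,-0.2,0,0,0,0.082,0]]'; python3 -c "
from h import *
print(rows([.528,-.151,.23],[180,0,85]))"
```

```text
time_s: 2.15
eef_pos: [0.4991, 0.1001, 0.2615]
tcp_rot: [180.0, 0.1, 100.1]
wrist_force: [1.6, 0.7, -1.1]
opening: 0.0884
grip_force: 0.0
[-0.8409, -0.052, 0.1057, 0.0002, 0.0001, 0.0419]
```

```bash
python3 -m crank '[[-0.84,-0.05,0.105,0,0,0.042,0],[-0.84,-0.05,0.105,0,0,0.042,0],[-0.84,-0.05,0.105,0,0,0.042,0],[-0.84,-0.05,0.105,0,0,0.042,0],[-0.84,-0.05,0.105,0,0,0.042,0]]'
python3 - <<'E'
from h import *
c=cam("wrist","pics/w1.png")
print(manip.get_state()["q"].round(1),manip.get_state()["eef_pos"])
print("cam",(-np.array(c["R"]).T@c["t"]).round(3))
for k,z in(("cap_mid",.107),("collar",.088),("collar_tab",.088),("box",.08)):
    for r in manip.silhouettes(c,k)[:2]:
        ys,xs=np.nonzero(r["mask"]);print(k,round(r["score"],2),xs.mean(),ys.mean(),ray(c,(xs.mean(),ys.mean()),z).round(4))
E
```

```text
time_s: 2.78
eef_pos: [0.5273, -0.1539, 0.2294]
tcp_rot: [-180.0, 0.2, 84.6]
wrist_force: [-1.1, 0.6, 0.6]
opening: 0.0881
grip_force: 0.0
[  6.3  32.8   7.8 102.7  -5.9  44.9  11.9] [ 0.52761808 -0.15084721  0.22943111]
cam [ 0.535 -0.079  0.398]
cap_mid 0.64 275.2758954501452 191.1350435624395 [ 0.5303 -0.1499  0.107 ]
collar 0.57 275.4476479514416 188.04817905918057 [ 0.5304 -0.1514  0.088 ]
collar_tab 0.6 275.82467057101024 188.33821376281114 [ 0.5308 -0.1518  0.088 ]
collar_tab 0.53 276.0541330804489 179.35040303461355 [ 0.5318 -0.1428  0.088 ]
box 0.82 275.7926593943213 179.18796518725634 [ 0.5315 -0.1443  0.08  ]
box 0.62 137.19450101832993 359.78105906313647 [ 0.3463 -0.3476  0.08  ]
```

View pics/w1.png

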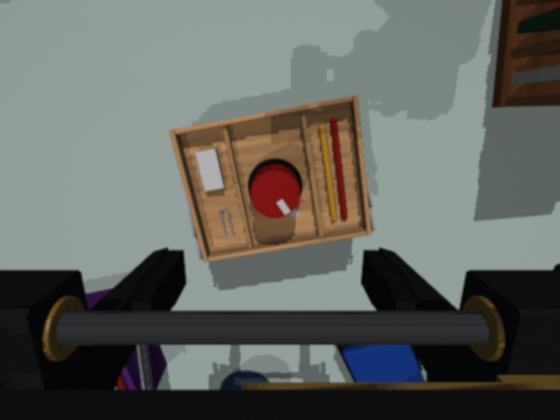

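Wrist view: the cap is centred at px (275,190), and its bar points to (285,207). The tray rim corners are at about (173,130), (357,97), (371,232) and (205,259).

Run:
```python
from h import *
c=cam("wrist")
P=[ray(c,p,.084)[:2] for p in((173,130),(357,97),(371,233),(205,260))]
print(np.round(P,4),np.mean(P,0))
for a,b,o in((0,1,0),(3,2,0),(3,0,90),(2,1,90)):
    d=P[b]-P[a];print(np.linalg.norm(d),np.degrees(np.arctan2(d[1],d[0]))-o)
print(rows([.5295,-.150,.104],[180,0,86]))
```

```text
[[ 0.4392 -0.0789]
 [ 0.6132 -0.0633]
 [ 0.6268 -0.1985]
 [ 0.4505 -0.2151]] [ 0.53241357 -0.13892345]
0.17471938062335327 5.127317338206669
0.17703504907274953 5.367082735776627
0.13664732983955036 4.748993243127373
0.13591084864248323 5.722516833996181
[-0.0166, 0.0049, 0.4195, 0.0, -0.0002, -0.0018]
```

Run:
```python
from h import *
c=cam("wrist")
h=cv2.cvtColor(c["frame"],cv2.COLOR_RGB2HSV)
m=(cv2.inRange(h,(0,150,50),(6,255,255))+cv2.inRange(h,(172,150,50),(180,255,255)));m[:140]=0;m[240:]=0;m[:,:240]=0;m[:,310:]=0
ys,xs=np.nonzero(m);print(xs.min(),xs.max(),ys.min(),ys.max())
top=m[:,270:281];y=np.nonzero(top)[0]
print("far",ray(c,(275,y.max()+.5),.124),"near",ray(c,(275,y.min()-.5),.09),ray(c,(275,y.min()-.5),.124))
print(ray(c,(xs.min()-.5,190),.124),ray(c,(xs.max()+.5,190),.124))
```

```text
249 299 174 227
far [ 0.52875303 -0.17010165  0.124     ] near [ 0.53233532 -0.12717188  0.09      ] [ 0.53263226 -0.12101323  0.124     ]
[ 0.50845282 -0.13364676  0.124     ] [ 0.55278309 -0.13722324  0.124     ]
```

```bash
python3 -c "
from h import *
print(rows([.5305,-.148,.104],[180,0,86]))"
```

```text
[-0.0088, 0.0076, 0.4196, 0.0, -0.0001, -0.0018]
```

```bash
python3 -m crank '[[-0.009,0.008,0.2,0,0,0,0],[-0.009,0.008,0.36,0,0,0,0],[-0.009,0.008,0.42,0,0,0,0],[-0.009,0.008,0.42,0,0,0,0]]'; python3 -m crank '[[0,0,0,0,0,0,0.7],[0,0,0,0,0,0,0.7],[0,0,0,0,0,0,0.7],[0,0,0,0,0,0,0.7],[0,0,0,0,0,0,0.7]]' 35
```

```text
time_s: 3.62
eef_pos: [0.5295, -0.1487, 0.1026]
tcp_rot: [-179.8, -0.1, 85.3]
wrist_force: [1.0, 0.9, 0.9]
opening: 0.0884
grip_force: 0.0
time_s: 4.25
eef_pos: [0.5303, -0.1502, 0.1039]
tcp_rot: [180.0, -0.0, 85.2]
wrist_force: [0.4, 0.7, 0.1]
opening: 0.0399
grip_force: 0.0
```

```bash
python3 -m crank '[[0,0,0,0,0,0,0.7],[0,0,0,0,0,0,0.7]]' 35
python3 - <<'E'
from h import *
c=cam("wrist","pics/w2.png")
E
```

```text
time_s: 4.5
eef_pos: [0.5302, -0.1502, 0.1036]
tcp_rot: [-180.0, -0.0, 85.2]
wrist_force: [-0.2, -0.2, 0.6]
opening: 0.0266
grip_force: 0.0
```

View pics/w2.png

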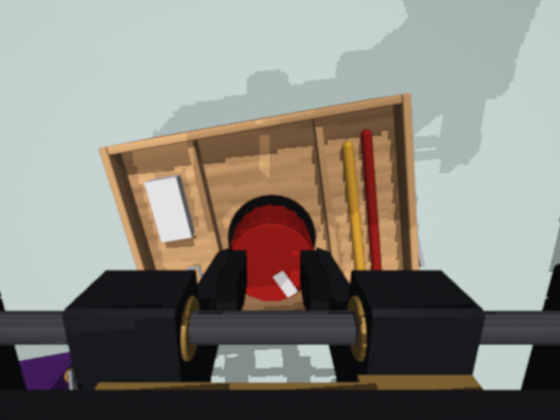

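```bash
python3 - <<'E'
from h import *
c=cam("wrist");s=manip.get_state();print(s["eef_pos"],(-np.array(c["R"]).T@c["t"]).round(4))
print(np.array(c["R"]).round(3))
p=s["eef_pos"]
for dz in(-.011,0,.008,.02): print(dz,proj(c,p+[0,0,dz]),proj(c,p+[.013,0,dz]),proj(c,p+[-.013,0,dz]))
h=cv2.cvtColor(c["frame"],cv2.COLOR_RGB2HSV)
m=(cv2.inRange(h,(0,150,50),(6,255,255))+cv2.inRange(h,(172,150,50),(180,255,255)))
for r in range(200,312,6):
    x=np.nonzero(m[r,215:330])[0]+215;print(r,x.min() if len(x) else 0,x.max() if len(x) else 0,end="; ")
col=np.nonzero(m[:,268])[0];print(col.min(),col.max())
for yc in(-.15,-.145,-.14,-.135,-.13,-.125):
    print(yc,"far top",proj(c,[.530,yc-.022,.124]),"near bottom",proj(c,[.53,yc+.022,.09]),"near top",proj(c,[.53,yc+.022,.124]),"width",proj(c,[.552,yc,.124])[0]-proj(c,[.508,yc,.124])[0])
E
python3 - <<'E'
from h import *
b=cv2.imread("pics/w2.png");cv2.imwrite("pics/w2c.png",cv2.resize(b[180:330,180:380],(800,600),interpolation=cv2.INTER_CUBIC))
E
```

```text
[ 0.53024321 -0.15019715  0.10365684] [ 0.5372 -0.0763  0.2722]
[[ 0.996 -0.084 -0.   ]
 [-0.08  -0.955  0.285]
 [-0.024 -0.284 -0.959]]
-0.011 [272.03837838 242.10079846] [293.70501165 240.40933898] [250.44167167 243.78679895]
0 [271.97090941 249.56575756] [294.88976087 247.78931521] [249.13028667 251.33613639]
0.008 [271.91673642 255.55961215] [295.84119417 253.71593249] [248.07751041 257.39672364]
0.02 [271.82595267 265.60418465] [297.43593745 263.64982181] [246.31360833 267.5510963 ]
200 0 0; 206 261 284; 212 249 295; 218 242 300; 224 237 305; 230 235 307; 236 233 309; 242 231 311; 248 231 312; 254 246 300; 260 246 300; 266 246 300; 272 246 300; 278 247 300; 284 247 300; 290 245 299; 296 251 285; 302 0 0; 308 0 0; 204 300
-0.15 far top [274.890523   303.52919636] near bottom [268.4366704  205.39820118] near top [267.44589532 224.64264347] width 86.71293885344156
-0.145 far top [274.1003075  295.15572497] near bottom [267.6821601  197.17857261] near top [266.52422213 214.87618855] width 87.46849405811969
-0.14 far top [273.296622   286.63951956] near bottom [266.91617287 188.83391456] near top [265.58556423 204.92975611] width 88.23733115796713
-0.135 far top [272.47911913 277.97689921] near bottom [266.13844486 180.36135244] near top [264.62944776 194.79832491] width 89.01980346585444
-0.13 far top [271.64743947 269.1640553 ] near bottom [265.34870403 171.75792282] near top [263.65538105 184.47668519] width 89.81627693750849
-0.125 far top [270.80121102 260.19704598] near bottom [264.54666989 163.02057002] near top [262.66285382 173.95942968] width 90.62713074210166
```

View pics/w2c.png

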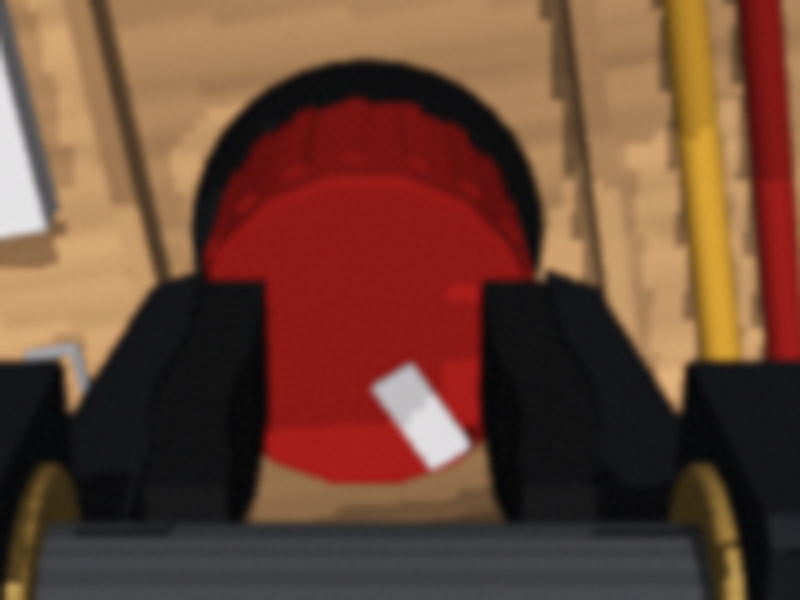

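The wrist view shows the fingers above the cap: finger ends at row ~251, which corresponds to z ≈ 0.125 and not 0.093. I'll check this with the fixed camera.

Run:
```python
from h import *
c=cam("scene","pics/s2.png");s=manip.get_state();p=s["eef_pos"]
print("tcp px",proj(c,p),"tip",proj(c,p-[0,0,.011]),"z.124",proj(c,[p[0],p[1],.124]),"z.16",proj(c,[p[0],p[1],.16]))
f=c["frame"][:,:,::-1]
cv2.imwrite("pics/s2c.png",cv2.resize(f[140:290,110:310],(800,600),interpolation=cv2.INTER_CUBIC))
```

```text
tcp px [210.63484763 226.7278235 ] tip [210.99938345 229.82165892] z.124 [209.95072333 220.92162322] z.16 [208.70836145 210.37763015]
```

View pics/s2c.png

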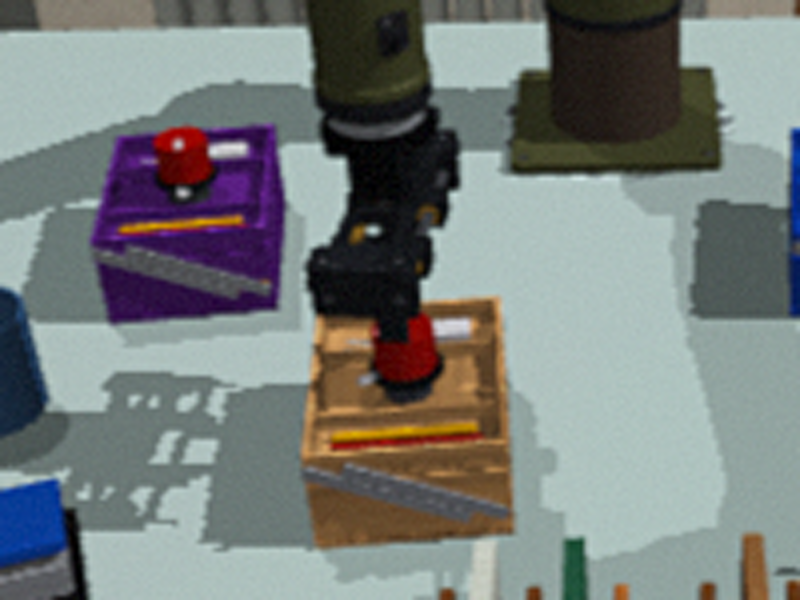

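The fingers are indeed sitting on top of the cap: in the scene crop the fingertip is at (393,342), level with the cap's top. The stated TCP z therefore reads about 30 mm low. I'll open and go down in guarded steps.

```bash
python3 -m crank '[[0,0,-0.02,0,0,0,0],[0.01,0,-0.02,0,0,0,0],[0.01,0,-0.02,0,0,0,0],[0.01,0,-0.02,0,0,0,0],[0.01,0,-0.02,0,0,0,0]]'; python3 -m crank '[[0,0,0.03,0,0,0,0],[0,0,0.06,0,0,0,0],[0,0,0.09,0,0,0,0],[0,0,0.09,0,0,0,0]]'
python3 - <<'E'
from h import *
c=cam("scene","pics/s3.png");f=c["frame"][:,:,::-1]
w=cam("wrist");
cv2.imwrite("pics/s3c.png",np.hstack([cv2.resize(f[180:260,160:260],(400,320),interpolation=cv2.INTER_CUBIC),cv2.resize(w["frame"][100:340,130:430,::-1],(400,320))]))
E
```

```text
time_s: 5.28
eef_pos: [0.5305, -0.1472, 0.1096]
tcp_rot: [-180.0, -0.0, 85.2]
wrist_force: [-0.1, 0.6, -0.2]
opening: 0.0743
grip_force: 0.0
time_s: 5.78
eef_pos: [0.5298, -0.147, 0.0816]
tcp_rot: [-179.9, -0.0, 85.2]
wrist_force: [-0.6, -0.0, -0.4]
opening: 0.0883
grip_force: 0.0
```

View pics/s3c.png

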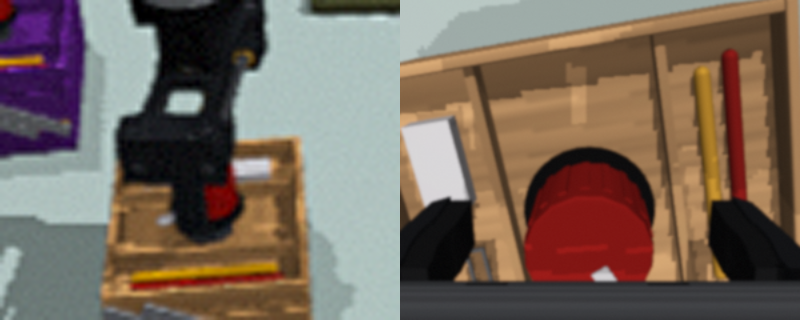

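Scene view: the front finger's tip is at px ≈ (208,236) beside the cap, with no contact. The wrist view has the fingers straddling the cap. Next I'll quantify the tip position.

Run:
```python
from h import *
c=cam("scene");f=c["frame"]
for y in(-.147,-.157):
  for z in(.07,.085,.1): print(y,z,proj(c,[.582,y,z]).round(1))
# finger dark pixels
g=f.max(axis=2)
for r in range(222,244,2): 
    x=np.nonzero(g[r,195:225]<45)[0]+195; print(r,(x.min(),x.max()) if len(x) else None,end=" ")
print(proj(c,[.53,-.1,.062]),proj(c,[.53,-.15,.124]),proj(c,[.557,-.15,.088]))
```

```text
-0.147 0.07 [211.  247.2]
-0.147 0.085 [210.5 243. ]
-0.147 0.1 [210.  238.7]
-0.157 0.07 [207.4 247.3]
-0.157 0.085 [206.9 243.1]
-0.157 0.1 [206.4 238.8]
222 (np.int64(195), np.int64(216)) 224 (np.int64(195), np.int64(215)) 226 (np.int64(203), np.int64(210)) 228 (np.int64(203), np.int64(210)) 230 (np.int64(203), np.int64(210)) 232 (np.int64(203), np.int64(219)) 234 (np.int64(204), np.int64(218)) 236 (np.int64(204), np.int64(217)) 238 (np.int64(206), np.int64(215)) 240 (np.int64(209), np.int64(210)) 242 None [229.17948507 237.82812861] [210.02028951 220.86490292] [210.24262196 236.71586049]
```

Run:
```python
from h import *
c=cam("wrist");s=manip.get_state();Rt=Ro.from_euler('xyz',s["tcp_rot"],degrees=True)
print(c["fx"],c["fy"])
d=c["fx"]*.088/177
R=np.array(c["R"])
for row in(248,250,253):
    X=R.T@(np.array([(273.5-c["cx"])/c["fx"]*d,(row-c["cy"])/c["fy"]*d,d])-c["t"]);print(d,X,Rt.inv().apply(X-s["eef_pos"]))
# stated tip
h=c["frame"].max(axis=2)
for r in range(235,275,3): print(r,"".join('#' if v<45 else '.' for v in h[r,150:400:4]))
```

```text
322.7667803717203 322.7667803717203
0.16047161961983833 [ 0.53229563 -0.1375826   0.1030618 ] [ 0.00979509  0.0007727  -0.02020371]
0.16047161961983833 [ 0.5322157  -0.13853234  0.10334524] [ 0.00884199  0.00077347 -0.02048714]
0.16047161961983833 [ 0.53209581 -0.13995695  0.10377041] [ 0.00741234  0.00077463 -0.02091228]
235 ....................###................##......................
238 ....................##..................##.....................
241 ...................##...................##.....................
244 ...................##...................##.....................
247 ...................##...................##.....................
250 ...##..............#.....................##..............###...
253 .########..........#.....................##...........#######..
256 #########..........#.....................##...........########.
259 #########..........#......................#...........#########
262 #########.................................#...........#########
265 #########.............................................#########
268 #########.............................................#########
271 #########............................................##########
274 #########............................................##########
```

The measured tips lie about 20 mm behind the reported TCP, not 11 mm ahead of it. I'll plan with tip z = TCP z + 0.020.

```bash
python3 -m crank '[[0.007,0,0.02,0,0,0,0],[0.007,0,0.02,0,0,0,0.6],[0.007,0,0.02,0,0,0,0.6],[0.007,0,0.02,0,0,0,0.6],[0.007,0,0.02,0,0,0,0.6]]' 35;python3 -m crank '[[0,0,0,0,0,0,0.6],[0,0,0,0,0,0,0.6]]'
```

```text
time_s: 6.6
eef_pos: [0.5308, -0.1452, 0.0768]
tcp_rot: [180.0, -0.0, 85.1]
wrist_force: [0.5, -0.8, 0.5]
opening: 0.0502
grip_force: 0.0
time_s: 6.85
eef_pos: [0.5298, -0.1451, 0.0767]
tcp_rot: [-179.9, -0.0, 85.1]
wrist_force: [-2.0, 0.3, 2.9]
opening: 0.0433
grip_force: 35.0
```

```bash
python3 -m crank '[[0.038,-0.007,-0.062,0,0,0,0.7],[0.086,-0.0155,-0.117,0,0,0,0.7],[0.144,-0.026,-0.160,0,0,0,0.7],[0.209,-0.038,-0.191,0,0,0,0.7],[0.279,-0.050,-0.208,0,0,0,0.7]]' 40
python3 - <<'E'
from h import *
from math import *
s=manip.get_state();print(s["eef_pos"],s["wrist_force"],s["tcp_rot"],s["opening"])
b=np.radians(5.3);p0=np.array([.5303,-.1451,.0767])
for th in(1.635,1.835,2.035,2.235,2.435,2.6,2.705):
    y=.1-.11*cos(th);z=.11*sin(th)-.0465
    print(th,rows(p0+[-sin(b)*y,cos(b)*y,z])[:3])
E
```

```text
time_s: 7.48
eef_pos: [0.5225, -0.0598, 0.1403]
tcp_rot: [180.0, 0.0, 85.2]
wrist_force: [2.1, -4.9, -16.2]
opening: 0.0429
grip_force: 40.0
[ 0.52245339 -0.05975612  0.14025482] [  2.05513288  -4.86145658 -16.15743855] [1.79962507e+02 4.78475719e-02 8.51628656e+01] 0.04288483799805645
1.635 [0.07, -0.0128, 0.0009]
1.835 [0.1411, -0.0255, 0.0128]
2.035 [0.2085, -0.0375, 0.0388]
2.235 [0.2694, -0.0485, 0.0779]
2.435 [0.3215, -0.0578, 0.1285]
2.6 [0.3563, -0.064, 0.1775]
2.705 [0.3741, -0.0672, 0.2114]
```

```bash
python3 -m crank '[[0.07,-0.0128,0.001,0,0,0,0.7],[0.141,-0.0255,0.013,0,0,0,0.7],[0.2085,-0.0375,0.039,0,0,0,0.7],[0.269,-0.0485,0.078,0,0,0,0.7],[0.3215,-0.058,0.128,0,0,0,0.7]]'
python3 - <<'E'
from h import *
from math import *
s=manip.get_state();print(s["eef_pos"])
b=np.radians(5.3);p0=np.array([.5303,-.1451,.0767])
for th in(2.6,2.68,2.705):
    y=.1-.11*cos(th);z=.11*sin(th)-.0465
    print(th,rows(p0+[-sin(b)*y,cos(b)*y,z])[:3])
E
```

```text
time_s: 8.1
eef_pos: [0.5141, 0.0392, 0.1011]
tcp_rot: [179.9, -0.1, 85.2]
wrist_force: [0.5, -3.9, -1.4]
opening: 0.0432
grip_force: 40.0
[0.51410584 0.03921721 0.10109698]
2.6 [0.0297, -0.0084, 0.0473]
2.68 [0.0436, -0.011, 0.0731]
2.705 [0.0475, -0.0117, 0.0813]
```

Lower to the stop, release, then rise clear (by 60 mm).

```bash
python3 -m crank '[[0.03,-0.008,0.047,0,0,0,0.7],[0.0436,-0.011,0.073,0,0,0,0.7],[0.0475,-0.0115,0.081,0,0,0,0.7],[0.0475,-0.0115,0.081,0,0,0,0],[0.0475,-0.0115,0.081,0,0,0,0]]'; python3 -m crank '[[0,0,0,0,0,0,0],[0,0,0,0,0,0,0],[0,0,-0.18,0,0,0,0],[0,0,-0.36,0,0,0,0],[0,0,-0.36,0,0,0,0]]';python3 - <<'E'
from h import *
c=cam("top")
hsv=cv2.cvtColor(c["frame"],cv2.COLOR_RGB2HSV)
for r in manip.silhouettes(c,"stapler")[:3]:
    pts=np.array([ray(c,(u,v),0.02)[:2] for v,u in zip(*np.nonzero(r["mask"]))])
    print(round(r["score"],2),cv2.minAreaRect((pts*1000).astype(np.float32)))
print(rows([.47,.22,.2],[180,0,162.5]))
E
```

```text
time_s: 8.72
eef_pos: [0.5106, 0.051, 0.076]
tcp_rot: [-179.9, 0.0, 85.1]
wrist_force: [0.2, 0.1, 0.6]
opening: 0.0611
grip_force: 0.0
time_s: 9.35
eef_pos: [0.5141, 0.0516, 0.1879]
tcp_rot: [179.5, -0.1, 85.1]
wrist_force: [-1.1, 0.5, 0.4]
opening: 0.0882
grip_force: 0.0
0.67 ((464.94415283203125, 290.6123046875), (33.50853729248047, 98.99059295654297), 72.24868774414062)
0.49 ((698.6715087890625, 219.92575073242188), (55.205787658691406, 20.745922088623047), 25.593656539916992)
[0.5475, -0.1843, -0.0516, 0.0001, -0.0, -0.2148]
```

```bash
python3 -m crank '[[0.55,-0.18,-0.05,0,0,-0.215,0],[0.55,-0.18,-0.05,0,0,-0.215,0],[0.55,-0.18,-0.05,0,0,-0.215,0],[0.55,-0.18,-0.05,0,0,-0.215,0],[0.55,-0.18,-0.05,0,0,-0.215,0]]';python3 - <<'E'
from h import *
print(rows([.468,.289,.15],[180,0,162.5]))
E
```

```text
time_s: 10.07
eef_pos: [0.4699, 0.2211, 0.1975]
tcp_rot: [-179.8, -0.1, 139.4]
wrist_force: [0.7, 0.3, 0.4]
opening: 0.0883
grip_force: 0.0
[0.1519, 0.1682, 0.1581, -0.0005, -0.0004, -0.0643]
```

```bash
python3 -m crank '[[0.152,0.168,0.158,0,0,-0.0643,0],[0.152,0.168,0.158,0,0,-0.0643,0],[0.152,0.168,0.158,0,0,-0.0643,0],[0.152,0.168,0.158,0,0,-0.0643,0]]';python3 - <<'E'
from h import *
c=cam("wrist","pics/w4.png")
print((-np.array(c["R"]).T@c["t"]).round(3))
for r in manip.silhouettes(c,"stapler")[:2]:
    print(round(r["score"],2),r["extent"])
    for z in (0,.04):
        pts=np.array([ray(c,(u,v),z)[:2] for v,u in zip(*np.nonzero(r["mask"]))])
        print(z,cv2.minAreaRect((pts*1000).astype(np.float32)))
E
```

```text
time_s: 10.58
eef_pos: [0.4702, 0.2868, 0.1515]
tcp_rot: [-179.9, -0.0, 161.8]
wrist_force: [0.6, -1.2, -0.7]
opening: 0.0885
grip_force: 0.0
[0.402 0.311 0.32 ]
0.6 [264.5, 129.3, 28.5, 115.2]
0 ((472.83026123046875, 292.4689636230469), (28.737272262573242, 112.11466979980469), 72.47026824951172)
0.04 ((463.91650390625, 294.7725524902344), (25.14613151550293, 98.10433959960938), 72.47028350830078)
```

View pics/w4.png

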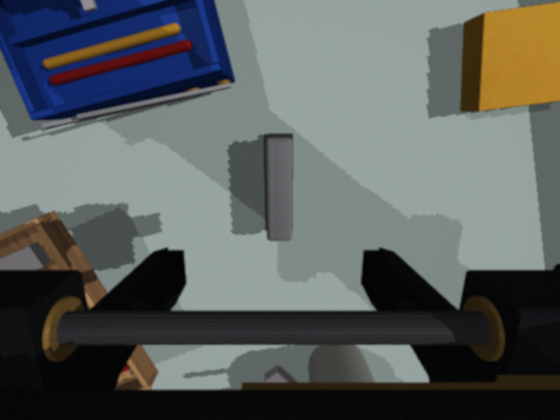

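The stapler is lined up with the jaws at px (265–293, 133–240). I'll descend to it.

Run:
```python
from h import *
print(manip.get_state()["eef_pos"],rows([.466,.294,.006],[180,0,162.5]))
```

```text
[0.47078566 0.28701949 0.15226434] [0.0227, 0.0175, 0.4875, -0.0001, 0.0001, -0.002]
```

```bash
python3 -m crank '[[0.023,0.0175,0.18,0,0,-0.002,0],[0.023,0.0175,0.34,0,0,-0.002,0],[0.023,0.0175,0.44,0,0,-0.002,0],[0.023,0.0175,0.487,0,0,-0.002,0],[0.023,0.0175,0.487,0,0,-0.002,0.6]]' 25;python3 -m crank '[[0,0,0,0,0,0,0.9],[0,0,0,0,0,0,0.9],[0,0,0,0,0,0,0.9],[0,0,0,0,0,0,0.9],[0,0,0,0,0,0,0.9]]';python3 -m crank '[[0,0,0,0,0,0,0.9],[0,0,0,0,0,0,0.9],[0,0,0,0,0,0,0.9]]'
```

```text
time_s: 11.3
eef_pos: [0.4656, 0.2952, 0.0059]
tcp_rot: [-180.0, 0.0, 162.7]
wrist_force: [-0.9, 0.1, -0.9]
opening: 0.0802
grip_force: 0.0
time_s: 11.92
eef_pos: [0.4654, 0.2957, 0.006]
tcp_rot: [180.0, 0.0, 162.7]
wrist_force: [-0.2, -1.0, -0.4]
opening: 0.0303
grip_force: 0.0
time_s: 12.3
eef_pos: [0.4652, 0.2952, 0.0059]
tcp_rot: [-179.9, -0.0, 162.7]
wrist_force: [-1.5, -1.3, 1.8]
opening: 0.0239
grip_force: 25.0
```

```bash
python3 -m crank '[[0,0,-0.15,0,0,0,0.9],[0,0,-0.3,0,0,0,0.9],[0,0,-0.5,0,0,0,0.9],[0,0,-0.68,0,0,0,0.9],[0,0,-0.68,0,0,0,0.9]]';python3 - <<'E'
from h import *
print(manip.get_state()["opening"],manip.get_state()["q"].round(0),rows([.495,.04,.205],[180,0,175]))
E
```

```text
time_s: 12.92
eef_pos: [0.4677, 0.2978, 0.2139]
tcp_rot: [179.5, 0.3, 162.7]
wrist_force: [0.4, -0.2, -2.3]
opening: 0.0239
grip_force: 25.0
0.02388291580445408 [-31.  34. -10. 103.   8.  43.  27.] [-0.3417, -0.7938, 0.025, 0.0012, 0.001, -0.0341]
```

```bash
python3 -m crank '[[-0.34,-0.79,0.02,0,0,-0.034,0.9],[-0.34,-0.79,0.02,0,0,-0.034,0.9],[-0.34,-0.79,0.02,0,0,-0.034,0.9],[-0.34,-0.79,0.02,0,0,-0.034,0.9],[-0.34,-0.79,0.02,0,0,-0.034,0.9]]';python3 - <<'E'
from h import *
print(manip.get_state()["q"].round(0),rows([.530,-.148,.205],[180,0,185.3]))
E
```

```text
time_s: 13.55
eef_pos: [0.4912, 0.0327, 0.202]
tcp_rot: [-179.8, -0.2, 174.4]
wrist_force: [0.2, 1.0, -2.0]
opening: 0.0241
grip_force: 25.0
[  0.  31. -15. 113.  13.  38.  61.] [-0.1869, -0.587, -0.0084, -0.0006, -0.0007, -0.0302]
```

```bash
python3 -m crank '[[-0.18,-0.587,0,0,0,-0.03,0.9],[-0.18,-0.587,0,0,0,-0.03,0.9],[-0.18,-0.587,0,0,0,-0.03,0.9],[-0.18,-0.587,0,0,0,-0.03,0.9],[-0.18,-0.587,0,0,0,-0.03,0.9]]';python3 - <<'E'
from h import *
s=manip.get_state();print(s["eef_pos"],s["tcp_rot"],s["q"].round(0),rows([.530,-.148,.016],[180,0,185.3]))
w=cam("wrist");t=cam("top")
cv2.imwrite("pics/p5.png",np.hstack([w["frame"][:,:,::-1][:400,:500],cv2.resize(t["frame"][150:270,270:360,::-1],(300,400))]))
E
```

```text
time_s: 14.18
eef_pos: [0.5304, -0.1394, 0.2027]
tcp_rot: [179.9, -0.1, -174.2]
wrist_force: [-0.3, 1.0, -0.9]
opening: 0.0235
grip_force: 25.0
[ 0.53036239 -0.1394148   0.2026904 ] [ 1.79868410e+02 -9.12518149e-02 -1.74157869e+02] [ 22.  36. -20. 104.  17.  44.  89.] [0.0031, -0.0298, 0.6222, 0.0004, -0.0003, 0.0015]
```

View pics/p5.png

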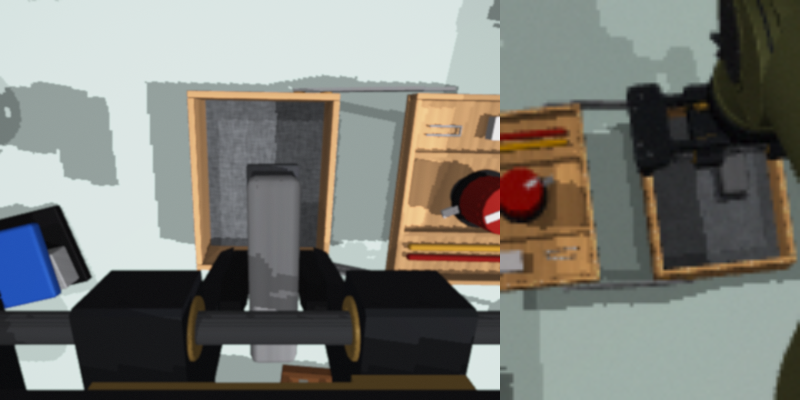

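The box is open and clear and the stapler is above it, aligned (px 248–298 in the wrist view). I'll lower it.

```bash
python3 -m crank '[[0.003,-0.03,0.15,0,0,0.0015,0.9],[0.003,-0.03,0.3,0,0,0.0015,0.9],[0.003,-0.03,0.45,0,0,0.0015,0.9],[0.003,-0.03,0.55,0,0,0.0015,0.9],[0.003,-0.03,0.605,0,0,0.0015,0.9]]';python3 -m crank '[[0,0,0.005,0,0,0,0.9],[0,0,0.015,0,0,0,0.9],[0,0,0.02,0,0,0,0.9]]'
```

```text
time_s: 14.9
eef_pos: [0.5304, -0.1479, 0.0209]
tcp_rot: [179.9, -0.1, -174.6]
wrist_force: [0.8, 0.7, -1.1]
opening: 0.0237
grip_force: 25.0
time_s: 15.28
eef_pos: [0.5317, -0.1502, 0.0173]
tcp_rot: [-180.0, 0.1, -174.8]
wrist_force: [-0.0, -0.0, -1.6]
opening: 0.0235
grip_force: 25.0
```

```bash
python3 -m crank '[[0,0,0.007,0,0,0,0.9],[0,0,0.012,0,0,0,0.9],[0,0,0.012,0,0,0,0.9]]'; python3 -m crank '[[0,0,0.004,0,0,0,0.9],[0,0,0.008,0,0,0,0.9],[0,0,0.008,0,0,0,0.9]]'
```

```text
time_s: 15.65
eef_pos: [0.5308, -0.1502, 0.0128]
tcp_rot: [180.0, -0.0, -174.8]
wrist_force: [-0.8, -0.1, -1.0]
opening: 0.0235
grip_force: 25.0
time_s: 16.02
eef_pos: [0.5311, -0.1504, 0.0117]
tcp_rot: [-180.0, 0.0, -174.8]
wrist_force: [-2.3, 0.5, 10.9]
opening: 0.0237
grip_force: 25.0
```

Contact with the floor (11 N up). Release partly (enough to clear), then rise.

```bash
python3 -m crank '[[0,0,-0.002,0,0,0,0.5],[0,0,-0.002,0,0,0,0.5],[0,0,-0.002,0,0,0,0.5],[0,0,-0.002,0,0,0,0.5]]'; python3 -m crank '[[0,0,-0.1,0,0,0,0.5],[0,0,-0.25,0,0,0,0.5],[0,0,-0.45,0,0,0,0],[0,0,-0.63,0,0,0,0],[0,0,-0.63,0,0,0,0]]';python3 - <<'E'
from h import *
c=cam("wrist","pics/w6.png")
for r in manip.silhouettes(c,"stapler")[:2]:
    pts=np.array([ray(c,(u,v),.046)[:2] for v,u in zip(*np.nonzero(r["mask"]))])
    print(round(r["score"],2),r["extent"],cv2.minAreaRect((pts*1000).astype(np.float32)))
print(manip.get_state()["q"].round(0),rows([.511,.051,.19],[180,0,100]))
E
```

```text
time_s: 16.52
eef_pos: [0.5308, -0.15, 0.0108]
tcp_rot: [180.0, -0.0, -174.8]
wrist_force: [-0.1, 0.4, -0.0]
opening: 0.0438
grip_force: 0.0
time_s: 17.15
eef_pos: [0.5337, -0.1505, 0.204]
tcp_rot: [-179.9, 0.5, -174.8]
wrist_force: [-0.5, -0.3, -0.2]
opening: 0.0723
grip_force: 0.0
0.86 [263.5, 133.0, 22.2, 96.9] ((530.4049682617188, -149.5493927001953), (96.64620208740234, 24.967769622802734), 4.671083450317383)
0.23 [0.0, 204.6, 103.5, 78.1] ((621.744873046875, -400.3265075683594), (79.16050720214844, 118.34043884277344), 12.825901985168457)
[ 23.  36. -21. 103.  17.  44.  89.] [0.0037, 0.674, 0.0329, -0.0, 0.0, 0.2367]
```

View pics/w6.png

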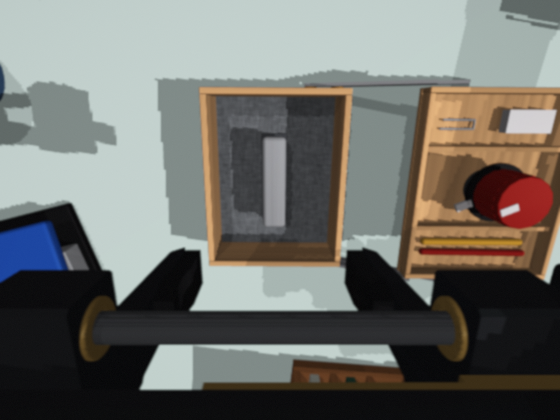

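The stapler stands upright in the middle of the box (px 263–286, 136–227), and the tray is resting open. Next I'll go over the cap with yaw ≈ 215°, which leaves room to turn clockwise later.

```bash
python3 -c "
from h import *
print(rows([.5115,.051,.19],[180,0,215]))"
```

```text
[0.002, 0.6739, 0.0329, -0.0, -0.0, -0.0827]
```

```bash
python3 -m crank '[[0.002,0.674,0.03,0,0,-0.083,0],[0.002,0.674,0.03,0,0,-0.083,0],[0.002,0.674,0.03,0,0,-0.083,0],[0.002,0.674,0.03,0,0,-0.083,0],[0.002,0.674,0.03,0,0,-0.083,0]]';python3 - <<'E'
from h import *
c=cam("wrist","pics/w7.png")
h=cv2.cvtColor(c["frame"],cv2.COLOR_RGB2HSV)
m=(cv2.inRange(h,(0,150,50),(6,255,255))+cv2.inRange(h,(172,150,50),(180,255,255)))
n,l,st,ce=cv2.connectedComponentsWithStats(m);i=[j for j in range(1,n) if st[j,4]>300]
for j in i: print(st[j],ce[j],ray(c,ce[j],.118))
O=-np.array(c["R"]).T@c["t"];print(O)
# fit cap axis: rim circles projected, compare mask by IoU
from scipy.optimize import minimize
ang=np.linspace(0,2*np.pi,40)
def mk(x,y):
    P=[proj(c,[x+.022*np.cos(a),y+.022*np.sin(a),z]) for z in(.09,.124) for a in ang]
    M=np.zeros(m.shape,np.uint8);cv2.fillConvexPoly(M,cv2.convexHull(np.array(P,np.float32)).astype(np.int32),1);return M
best=max(((lambda M:((M>0)&(m>0)).sum()/((M>0)|((m>0)&(cv2.dilate(M,np.ones((9,9)))>0))).sum())(mk(x,y)),x,y) for x in np.arange(.498,.526,.002) for y in np.arange(.036,.066,.002))
print(best)
s=manip.get_state();print(s["q"].round(0),rows([.5115,.051,.076],[180,0,215]))
E
```

```text
time_s: 17.88
eef_pos: [0.5108, 0.0514, 0.1896]
tcp_rot: [179.9, -0.2, -144.8]
wrist_force: [0.4, -0.7, -0.0]
opening: 0.088
grip_force: 0.0
[504 101  56  64 641] [532.55694228 130.19344774] [0.35264352 0.17028856 0.118     ]
[ 241  178   58   63 2585] [271.11992263 208.81508704] [0.51050226 0.04963079 0.118     ]
[187 227  96  55 676] [234.75887574 253.60207101] [0.55835043 0.04732235 0.118     ]
[0.45208587 0.01013903 0.35841714]
(np.float64(0.8558139534883721), np.float64(0.512), np.float64(0.05000000000000001))
[  6.  35. -27. 110.  24.  41.  90.] [-0.0047, 0.0033, 0.3794, -0.0, -0.0005, 0.0001]
```

```bash
python3 -m crank '[[-0.003,0.001,0.16,0,0,0,0],[-0.003,0.001,0.32,0,0,0,0],[-0.003,0.001,0.379,0,0,0,0.3],[-0.003,0.001,0.379,0,0,0,0.7],[-0.003,0.001,0.379,0,0,0,0.7]]' 40;python3 -m crank '[[0,0,0,0,0,0,0.7],[0,0,0,0,0,0,0.7],[0,0,0,0,0,0,0.7],[0,0,0,0,0,0,0.7]]'
cat > sw.py <<'E'
from h import *
import sys
from math import *
x,y,z=map(float,sys.argv[1:4]);b=np.radians(5.3)
# p = pose at th0
th0=float(sys.argv[4])
s=manip.get_state();print(s["eef_pos"],s["wrist_force"].round(1),s["tcp_rot"].round(1))
f=lambda t:(.1-.11*cos(t),.11*sin(t)-.0465)
y0,z0=f(th0)
for t in map(float,sys.argv[5:]):
    yy,zz=f(t);print(t,rows(np.array([x,y,z])+[-sin(b)*(yy-y0),cos(b)*(yy-y0),zz-z0])[:3])
E
python3 - <<'E'
from h import *
s=manip.get_state();print(s["eef_pos"],s["wrist_force"])
E
python3 sw.py .5117 .051 .0765 2.705 2.505 2.305 2.105 1.905 1.705
```

```text
time_s: 18.55
eef_pos: [0.513, 0.0506, 0.0778]
tcp_rot: [-179.9, 0.0, -145.0]
wrist_force: [-0.2, 0.3, 0.6]
opening: 0.0602
grip_force: 0.0
time_s: 19.05
eef_pos: [0.5137, 0.0508, 0.0782]
tcp_rot: [-179.9, 0.1, -145.0]
wrist_force: [2.0, -4.6, 6.4]
opening: 0.0428
grip_force: 40.0
[0.51374418 0.05084432 0.07817118] [ 2.03047769 -4.55905782  6.39599573]
[0.51374418 0.05084432 0.07817118] [ 2.  -4.6  6.4] [-1.799e+02  1.000e-01 -1.450e+02]
2.505 [0.0238, -0.0283, -0.0573]
2.305 [0.0481, -0.0711, -0.1115]
2.105 [0.0773, -0.1225, -0.1548]
1.905 [0.1102, -0.1802, -0.1855]
1.705 [0.1455, -0.2421, -0.2024]
```

```bash
python3 -m crank '[[0.019,-0.033,-0.063,0,0,0,0.7],[0.043,-0.0755,-0.117,0,0,0,0.7],[0.072,-0.127,-0.1605,0,0,0,0.7],[0.105,-0.1846,-0.191,0,0,0,0.7],[0.1405,-0.2465,-0.208,0,0,0,0.7]]'; python3 sw.py .5137 .0508 .0782 2.705 1.505 1.305 1.105 .905 .705 .55 .435
```

```text
time_s: 19.68
eef_pos: [0.5205, -0.0282, 0.1402]
tcp_rot: [179.7, 0.3, -144.7]
wrist_force: [-0.3, 6.5, -0.2]
opening: 0.0432
grip_force: 40.0
[ 0.52051366 -0.02824692  0.14021597] [-0.3  6.5 -0.2] [ 179.7    0.3 -144.7]
1.505 [0.0445, -0.0804, -0.0047]
1.305 [0.0807, -0.143, 0.0069]
1.105 [0.1151, -0.2023, 0.0326]
0.905 [0.1462, -0.256, 0.0715]
0.705 [0.1729, -0.3019, 0.1219]
0.55 [0.1898, -0.331, 0.1676]
0.435 [0.1999, -0.3484, 0.2046]
```

```bash
python3 -m crank '[[0.042,-0.075,-0.005,0,0,0,0.7],[0.079,-0.139,0.007,0,0,0,0.7],[0.113,-0.199,0.032,0,0,0,0.7],[0.144,-0.253,0.071,0,0,0,0.7],[0.171,-0.299,0.121,0,0,0,0.7]]'; python3 sw.py .5137 .0508 .0782 2.705 .6 .5 .435
```

```text
time_s: 20.3
eef_pos: [0.5294, -0.1346, 0.1018]
tcp_rot: [179.8, 0.0, -144.8]
wrist_force: [-0.7, 8.9, -4.2]
opening: 0.043
grip_force: 40.0
[ 0.52940648 -0.13460198  0.1018208 ] [-0.7  8.9 -4.2] [ 179.8    0.  -144.8]
0.6 [0.003, -0.0153, 0.0267]
0.5 [0.0126, -0.032, 0.0579]
0.435 [0.018, -0.0414, 0.0791]
```

```bash
python3 -m crank '[[0.003,-0.0153,0.027,0,0,0,0.7],[0.0126,-0.032,0.058,0,0,0,0.7],[0.018,-0.041,0.079,0,0,0,0.7],[0.018,-0.041,0.081,0,0,0,0.7]]'
python3 - <<'E'
from h import *
s=manip.get_state();print(s["eef_pos"],s["wrist_force"],s["wrist_torque"],s["q"].round(0))
E
```

```text
time_s: 20.8
eef_pos: [0.5309, -0.1488, 0.0785]
tcp_rot: [179.9, -0.2, -144.9]
wrist_force: [-4.6, 2.5, -0.8]
opening: 0.0431
grip_force: 40.0
[ 0.53093346 -0.14877484  0.07847921] [-4.64631385  2.54814378 -0.78236029] [ 0.81253512  1.15069039 -0.07787058] [ 25.  47. -23. 108.  34.  32. 104.]
```

```bash
python3 -m crank '[[0,0,0,0,0,0,0.3],[0,0,0,0,0,0,0.3],[0,0,0,0,0,0,0.3],[0,0,0,0,0,0,0.3]]'
python3 - <<'E'
from h import *
print(manip.get_state()["eef_pos"], manip.get_state()["wrist_force"],manip.get_state()["wrist_torque"])
print("reldest",rows([.5305,-.149,.0775],[180,0,215]))
E
python3 -m crank '[[0,0,0,0,0,0,0.7],[0,0,0,0,0,0,0.7],[0,0,0,0,0,0,0.7],[0,0,0,0,0,0,0.7],[0,0,0,0,0,0,0.7]]' 45;python3 -c "
from h import *
print(manip.get_state()['wrist_torque'])"
```

```text
time_s: 21.3
eef_pos: [0.5333, -0.1491, 0.0794]
tcp_rot: [-179.9, 0.0, -144.9]
wrist_force: [0.2, -0.2, -0.4]
opening: 0.062
grip_force: 0.0
[ 0.53326655 -0.14913086  0.07937908] [ 0.18314245 -0.16644594 -0.35946542] [ 0.06785003  0.0145425  -0.00891589]
reldest [0.0073, 0.0057, 0.0063, -0.0002, 0.0001, 0.0003]
time_s: 21.92
eef_pos: [0.5323, -0.1481, 0.0791]
tcp_rot: [179.9, -0.0, -144.8]
wrist_force: [-2.7, 2.5, 3.9]
opening: 0.0433
grip_force: 45.0
[ 0.74273532  0.66676003 -0.00447035]
```

```bash
cat > st.py <<'E'
from h import *
s=manip.get_state();print("pos",s["eef_pos"].round(4),"F",s["wrist_force"].round(1),"T",s["wrist_torque"].round(3),"yaw",s["tcp_rot"][2].round(2),"q7",s["q"][6].round(0))
E
python3 -m crank '[[0.002,0.002,0,0,0,0.02,0.7],[0.005,0.004,0,0,0,0.045,0.7],[0.005,0.004,0,0,0,0.07,0.7],[0.005,0.004,0,0,0,0.095,0.7],[0.005,0.004,0,0,0,0.12,0.7]]';python3 st.py
python3 -m crank '[[0,0,0,0,0,0.025,0.7],[0,0,0,0,0,0.05,0.7],[0,0,0,0,0,0.075,0.7],[0,0,0,0,0,0.1,0.7],[0,0,0,0,0,0.125,0.7]]';python3 st.py
```

```text
time_s: 22.55
eef_pos: [0.5327, -0.1505, 0.0793]
tcp_rot: [-179.9, 0.2, 171.6]
wrist_force: [1.1, -1.9, -1.1]
opening: 0.0429
grip_force: 45.0
pos [ 0.5327 -0.1505  0.0793] F [ 1.1 -1.9 -1.1] T [-0.383 -0.259  0.042] yaw 171.59 q7 74.0
time_s: 23.18
eef_pos: [0.5313, -0.1526, 0.0793]
tcp_rot: [-179.9, 0.3, 126.5]
wrist_force: [-1.0, -5.1, 0.7]
opening: 0.0434
grip_force: 45.0
pos [ 0.5313 -0.1526  0.0793] F [-1.  -5.1  0.7] T [-1.203  0.274  0.106] yaw 126.51 q7 46.0
```

```bash
python3 -m crank '[[0.005,0.002,0,0,0,0.025,0.7],[0.01,0.003,0,0,0,0.05,0.7],[0.01,0.003,0,0,0,0.07,0.7]]';python3 st.py
python3 -m crank '[[0,0,0,0,0,0.02,0.7],[0,0,0,0,0,0.04,0.7]]';python3 st.py
python3 -m crank '[[0,0,0,0,0,0.02,0.7],[0,0,0,0,0,0.04,0.7]]';python3 st.py
```

```text
time_s: 23.55
eef_pos: [0.5299, -0.1528, 0.0796]
tcp_rot: [180.0, 0.5, 101.2]
wrist_force: [-1.6, -10.1, 0.5]
opening: 0.0429
grip_force: 45.0
pos [ 0.5299 -0.1528  0.0796] F [ -1.6 -10.1   0.5] T [-2.301  0.567  0.068] yaw 101.22 q7 30.0
time_s: 23.8
eef_pos: [0.5291, -0.1528, 0.0795]
tcp_rot: [179.9, 0.5, 86.8]
wrist_force: [-3.6, -10.5, 0.0]
opening: 0.0428
grip_force: 45.0
pos [ 0.5291 -0.1528  0.0795] F [ -3.6 -10.5   0. ] T [-2.239  0.819  0.041] yaw 86.82 q7 21.0
time_s: 24.05
eef_pos: [0.5284, -0.1527, 0.0793]
tcp_rot: [179.9, 0.5, 72.4]
wrist_force: [-4.5, -9.9, -0.1]
opening: 0.0432
grip_force: 45.0
pos [ 0.5284 -0.1527  0.0793] F [-4.5 -9.9 -0.1] T [-2.2    1.075  0.042] yaw 72.42 q7 13.0
```

```bash
python3 -m crank '[[-0.01,0,0,0,0,0.02,0.7],[-0.01,0,0,0,0,0.04,0.7]]';python3 st.py
python3 -m crank '[[0,0,0,0,0,0.015,0.7],[0,0,0,0,0,0.03,0.7]]';python3 st.py
python3 -m crank '[[0,0,0,0,0,0.015,0.7],[0,0,0,0,0,0.03,0.7]]';python3 st.py
```

```text
time_s: 24.3
eef_pos: [0.5276, -0.1526, 0.0792]
tcp_rot: [179.9, 0.3, 58.1]
wrist_force: [-3.8, -4.9, 1.2]
opening: 0.0429
grip_force: 45.0
pos [ 0.5276 -0.1526  0.0792] F [-3.8 -4.9  1.2] T [-1.05   0.96   0.067] yaw 58.14 q7 4.0
time_s: 24.55
eef_pos: [0.5271, -0.1522, 0.0792]
tcp_rot: [179.9, 0.3, 47.4]
wrist_force: [-4.1, -4.4, 2.4]
opening: 0.043
grip_force: 45.0
pos [ 0.5271 -0.1522  0.0792] F [-4.1 -4.4  2.4] T [-0.871  1.19   0.056] yaw 47.42 q7 -3.0
time_s: 24.8
eef_pos: [0.5267, -0.1518, 0.0792]
tcp_rot: [179.9, 0.3, 36.7]
wrist_force: [-5.8, -3.6, 1.8]
opening: 0.0431
grip_force: 45.0
pos [ 0.5267 -0.1518  0.0792] F [-5.8 -3.6  1.8] T [-0.781  1.326  0.312] yaw 36.67 q7 -10.0
```

```bash
python3 -m crank '[[0,0,0,0,0,0.02,0.7],[0,0,0,0,0,0.04,0.7],[0,0,0,0,0,0.06,0.7]]';python3 st.py
python3 -m crank '[[0,0,0,0,0,0.02,0.7],[0,0,0,0,0,0.045,0.7],[0,0,0,0,0,0.068,0.7],[0,0,0,0,0,0.068,0.7]]';python3 st.py
```

```text
time_s: 25.18
eef_pos: [0.5262, -0.1507, 0.0791]
tcp_rot: [180.0, 0.3, 15.1]
wrist_force: [-6.2, -1.3, 3.7]
opening: 0.043
grip_force: 45.0
pos [ 0.5262 -0.1507  0.0791] F [-6.2 -1.3  3.7] T [-0.392  1.517  0.331] yaw 15.08 q7 -24.0
time_s: 25.68
eef_pos: [0.5262, -0.1493, 0.0791]
tcp_rot: [179.9, 0.3, -9.2]
wrist_force: [-6.4, -0.1, 5.6]
opening: 0.0429
grip_force: 45.0
pos [ 0.5262 -0.1493  0.0791] F [-6.4 -0.1  5.6] T [0.059 1.485 0.335] yaw -9.17 q7 -41.0
```

```bash
python3 -m crank '[[0,0,0,0,0,0,0],[0,0,0,0,0,0,0],[0,0,0,0,0,0,0],[0,0,0,0,0,0,0],[0,0,0,0,0,0,0]]'; python3 -m crank '[[0,0,-0.1,0,0,0,0],[0,0,-0.25,0,0,0,0],[0,0,-0.4,0,0,0,0],[0,0,-0.5,0,0,0,0],[0,0,-0.5,0,0,0,0]]';cat > mk.py <<'E'
from h import *
c=cam("wrist","pics/w8.png")
h=cv2.cvtColor(c["frame"],cv2.COLOR_RGB2HSV)
m=(cv2.inRange(h,(0,150,50),(6,255,255))+cv2.inRange(h,(172,150,50),(180,255,255)))
ang=np.linspace(0,2*np.pi,40)
def mk(x,y):
    P=[proj(c,[x+.022*np.cos(a),y+.022*np.sin(a),z]) for z in(.09,.124) for a in ang]
    M=np.zeros(m.shape,np.uint8);cv2.fillConvexPoly(M,cv2.convexHull(np.array(P,np.float32)).astype(np.int32),1);return M
sc,x,y=max(((lambda M:((M>0)&(m>0)).sum()/((M>0)|((m>0)&(cv2.dilate(M,np.ones((9,9)))>0))).sum())(mk(x,y)),x,y) for x in np.arange(.52,.54,.002) for y in np.arange(-.16,-.136,.002))
print("cap",sc,x,y)
w=cv2.inRange(h,(0,0,95),(180,70,255))
for z,r0,r1,nm in((.124,.0,.021,"bar"),(.088,.029,.036,"tab")):
    A=[]
    for a in np.arange(0,360,2.):
        v=[w[int(round(q[1])),int(round(q[0]))]>0 for r in np.linspace(r0,r1,9) for q in[proj(c,[x+r*np.cos(np.radians(a)),y+r*np.sin(np.radians(a)),z])] if 0<=q[1]<420 and 0<=q[0]<560]
        A.append(np.mean(v) if v else 0)
    print(nm,[(int(a),round(float(v),1)) for a,v in zip(np.arange(0,360,2),A) if v>.3])
E
python3 mk.py; for k in top scene; do python3 - $k <<'E'
from h import *
import sys
c=cam(sys.argv[1])
for r in manip.silhouettes(c,"box")[:4]: print(sys.argv[1],round(r["score"],2),r["extent"])
E
done
```

```text
time_s: 26.3
eef_pos: [0.529, -0.1486, 0.0791]
tcp_rot: [-180.0, -0.0, -9.2]
wrist_force: [0.6, -0.6, -0.9]
opening: 0.088
grip_force: 0.0
time_s: 26.92
eef_pos: [0.5301, -0.1494, 0.2311]
tcp_rot: [180.0, -0.3, -9.2]
wrist_force: [0.6, -0.7, -1.4]
opening: 0.0881
grip_force: 0.0
cap 0.8142792589245368 0.53 -0.15
bar [(78, 0.3), (80, 0.3), (82, 0.6), (84, 0.6), (86, 0.7), (88, 0.7), (90, 0.7), (92, 0.6), (94, 0.7), (96, 0.7), (98, 0.7), (100, 0.6), (102, 0.4), (104, 0.4)]
tab [(128, 0.7), (130, 0.6), (132, 0.6), (134, 0.6), (136, 0.6), (138, 0.6)]
top 0.94 [375.6, 257.4, 59.9, 63.1]
top 0.94 [197.1, 255.9, 49.2, 59.9]
top 0.93 [315.5, 196.9, 45.8, 36.6]
top 0.44 [314.7, 195.1, 47.2, 38.7]
scene 0.76 [186.6, 215.7, 52.7, 58.6]
scene 0.63 [128.6, 171.8, 49.4, 50.6]
scene 0.56 [304.3, 169.9, 47.5, 51.4]
```

The bar now reads about 91° and the tab about 133°, so the bar is about 42° clockwise ahead, which is the eighth of a turn asked for. The tray is shut and the arm is clear.

```bash
python3 -c "
from rig import manip
print(manip.job_done())"
```

```text
the job is handed in; nothing more can be done
None
```

I handed the job in at about 27 s: the stapler stands upright in the box, the tray is shut over it, and the red cap is locked with about 42° of ratchet slip (the bar clockwise ahead of the tab).

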